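# Stand the fallen sprue bases back up

### The job

Two of the three rubber sprue bases have been knocked over and lie propped on their wax. Stand both back up, flat on their undersides and roughly where they lie, by pushing with the fingertips on the raised rubber edge so that they tip back over; do not pick them up and do not touch the wax on them. Leave the third base, the wax tube and the file as they are.

Things in the scene. Friction and masses are not known exactly. Their poses are not given: they have to be found in the camera images.
- large_base: larger fallen sprue base: round cup of dark grippy rubber, diameter 100, height 20; floor 12 thick, raised edge 6 wide standing 8 above the floor all round. About 165 g. Origin: centre of the flat underside; +z is its axis, from underside towards the wax (up when standing). It lies tipped about 137 degrees, propped on the raised edge and the wax, so +z slants down to the bench
- large_edge (a point): point on the top of the large base's raised edge, 50 from the axis and 20 above the underside, that is highest at the start: about 68 above the bench, overhanging the wax. The edge point opposite it rests on the bench
- large_wax: wax fixed on the large base, same origin and axes: white mound (diameter 34), sprue of diameter 6, and two ring blanks side by side, 48 across (along y) and 5 thick (along x), tops 65 above the underside. As the base falls flat the wax swings up between the turning edge and the pushed edge, its tops within 82 of the turning edge (74 on the small base). Not to be touched
- small_base: smaller fallen base of the same make: diameter 88, height 18, floor 11 thick, raised edge 6 wide and 7 above the floor. About 125 g. Origin and axes as for the large base; tipped about 136 degrees. How either tips: pushed at the high edge, against the horizontal direction of +z, it turns on its resting edge, stands on its side like a wheel, and some 15 degrees further falls flat by itself
- small_edge (a point): the same point on the small base: 44 from the axis, 18 above the underside, about 62 above the bench at the start
- small_wax: wax fixed on the small base, same origin and axes: white mound (diameter 34), forked sprue and two flat discs of diameter 17, 46 across (along y) and 5 thick (along x), tops 58 above the underside. Not to be touched
- third_base: third sprue base, standing upright: rubber cup of diameter 80 and height 18 with a sprue and one ring, 108 high in all. Origin: centre of its underside, z up. To be left alone
- third_wax: wax fixed on the third base, same origin and axes: mound, sprue of diameter 6 and a ring of diameter 24 on top. Not to be touched
- tube: blue ring-wax tube standing on end, diameter 28, height 72, bore 16. Origin: centre of its underside. To be left alone
- file: wax file lying flat, 295 long (along its x, blade to +x), 22 high and wide at its wooden handle. Origin: on the bench below it, near the middle of its length. To be left alone

How it is judged:
By the outcome, as a careful person would: the job done as asked, in the order asked, and still so for the second after the job is handed in, with the robot touching nothing.
It also fails if it takes over 56 s, if anything falls off the work surface, if the arm or the gripper's body presses on something with over 40 N, if the wrist force passes 120 N, or if a joint passes its speed limit or range.

### The arm

A 6-joint arm with a two-finger parallel gripper is mounted at the origin on the work surface. World frame = base frame: x ahead of the robot, y to its left, z up, the work surface at z = 0. Lengths are in m, angles in degrees, forces in N, time in s.
With the tool pointing down it reaches from about 0.35 to 0.725 m from the base axis. Payload 4.3 kg.
Tool frame: the origin (TCP) lies on the centre line of the jaws, within the pads' length; the fingertips stand 25 mm ahead of it and the grasp point (between the pads) lies 6 mm ahead of it; z points along the fingers, y is the direction in which the jaws open and shut (so a half turn about z gives the same grasp; the last joint's range is limited). The gripper opens to 85 mm and grips with 20 to 120 N. Pads are 22 mm wide; open, the fingers measure 114 mm over their backs; the gripper's body (76 mm by 85 mm) begins 54 mm behind the grasp point. The pads swing forward as they close: fully open they stand 13 mm farther back than shut.
Start: joints at [-80.174, 21.618, 4.641, 73.018, 0, 83.68], TCP at [0.16, -0.552, 0.256] pointing down, gripper open.
Joint ranges: [-156.06, 156.06], [-48.1, 94.91], [-58.44, 69.94], [-101.28, 121.22], [-78.64, 73.56], [-180, 180]. Speed limits (degrees/s): [147.25, 147.25, 180, 180, 180, 180].

### API

Orientations are given as a 3x3 rotation matrix whose columns are the frame's x, y, z axes.
In Python, from bench import bot, optics gives the robot as it stands. The module is installed in compiled form; this text tells all that it offers.
- The arm moves only by the tool play_rows, never from a script. Its argument "series" is a list of rows, each a list of 6 numbers: the shift along the world's x, y, z scaled (see below), then the turn, a rotation vector about the world's x, y, z scaled (see below). A call has 1 to 20 rows; each row shifts and turns the pose as measured when the row begins; what a row does not reach is not made up. The controller multiplies each number of a shift by 0.5 m and each number of a turn by 0.1 rad. A row lasts 1/10 s, in which the tool goes at most 50 mm and 8.59 degrees, less where a joint would pass 70% of its speed; a pose out of reach is approached as far as the arm can. A call with a number of a shift or a turn outside -1 to 1 is refused whole. A call with a gripper value outside its range is refused whole. "hand" is the opening, from -1 (shut) to 1 (fully open), set as the call begins (left out, the last holds). The fingers move at their own pace and stop on an object; "newtons" is the grip in N (left out, the last holds). Time passes only in rows, so rows that do not move let the fingers close. It gives the time, the measured TCP pose, the force and the opening at its end, in the units of the state.
- bot.get_obs(): the state, without advancing time (a new reading comes with each control period).
- optics.get_image(name): name is "scene" or "top" or "wrist"; returns the picture (420x560x3 uint8, blue, green, red); there is no depth.
- optics.camera_info(name): a dict with "mtx" (3x3 intrinsics, pixels), "distortion" ([k1, k2, p1, p2, k3] as OpenCV has them; the pictures are not rectified), "camera_from_world" (4x4, takes a point from world to camera coordinates); the wrist camera has in their place "T_tool_cam" (4x4, takes a point from camera to tool coordinates, whose origin is the TCP and whose axes are the flange's). Camera axes: x right, y up, looking along -z (the intrinsics and any distortion apply to the point x, -y, -z); pixel columns grow to the right and rows downward; lengths in m; the calibration is good to about 2 mm. A picture is of the moment at which its call begins: read the wrist's pose just before it. camera_info takes no time and is no camera call.
- bot.sign_off(): hands the job in, once; it reports no verdict.
The state is a dict: "t": time; "q": joint angles; "qd": joint speeds; "effort": joint torques, N m; "eef_pos": TCP position; "eef_rot": TCP orientation; "ft_force": force on the tool from outside, world axes, zero at the start; "moment": the same for the moment, N m; "opening": finger opening in m.
Only numpy, scipy, OpenCV 4.12 (cv2) and the standard library are available. Lean on these libraries where they do the work, as an engineer would, in place of code of your own. Each camera call takes 0.05 s, during which the arm holds its last target.

## Working session

There is one attempt and no reset: what is moved stays moved. The work goes in short steps, Python scripts to look and compute and a tool call to move; the robot and the scene stay as the last step left them, time stands still between calls to the robot, and variables do not carry over. Pictures are saved under pics/ and viewed, and the job is handed in when it is done.

Besides the shell and the picture viewer there is one more tool, called after "Request:" as name([rows], argument=value, ...), one row to a line, values as JSON. play_rows: Moves the arm, as the interface text tells. Its arguments: {"type":"object","properties":{"series":{"type":"array","items":{"type":"array","items":{"type":"number"}}},"hand":{"type":"number"},"newtons":{"type":"number"}},"required":["series"]}

```bash
mkdir -p pics; ls; python3 - <<'E'
from bench import bot, optics
import cv2, numpy as np
np.set_printoptions(precision=4,suppress=True)
print(bot.get_obs())
for n in ("scene","top","wrist"):
    print(n,optics.camera_info(n))
    cv2.imwrite(f"pics/{n}0.png",optics.get_image(n))
E
```

```text
pics
{'t': 0.0, 'q': array([-80.1741,  21.6623,   4.5624,  73.0179,   0.0005,  83.6798]), 'qd': array([ 0.0964,  0.0546, -0.0083, -0.0165,  0.0178, -0.0082]), 'effort': array([  0.0022, -46.3602,  26.9877,   0.0207,  -0.0002,   0.    ]), 'eef_pos': array([ 0.1598, -0.5517,  0.2554]), 'eef_rot': array([[ 0.9606,  0.2781, -0.0003],
       [ 0.2781, -0.9606,  0.002 ],
       [ 0.0002, -0.002 , -1.    ]]), 'ft_force': array([-1.0116,  0.8991,  0.0176]), 'moment': array([ 0.037 , -0.0141,  0.0131]), 'opening': 0.08543772880689857}
scene {'mtx': array([[510.3075,   0.    , 276.5921],
       [  0.    , 510.3075, 211.4053],
       [  0.    ,   0.    ,   1.    ]]), 'distortion': array([-0.0036,  0.    ,  0.    ,  0.    ,  0.    ]), 'camera_from_world': array([[ 0.7654,  0.6435,  0.0066, -0.5668],
       [-0.4104,  0.4802,  0.7752,  0.1614],
       [ 0.4956, -0.5961,  0.6317, -1.4404],
       [ 0.    ,  0.    ,  0.    ,  1.    ]])}
top {'mtx': array([[435.704 ,   0.    , 275.852 ],
       [  0.    , 435.704 , 208.7281],
       [  0.    ,   0.    ,   1.    ]]), 'distortion': array([-0.1089,  0.    ,  0.    ,  0.    ,  0.    ]), 'camera_from_world': array([[ 0.1474, -0.9891,  0.004 ,  0.0361],
       [ 0.9668,  0.1449,  0.2107, -0.6669],
       [-0.2089, -0.0272,  0.9776, -1.1742],
       [ 0.    ,  0.    ,  0.    ,  1.    ]])}
wrist {'mtx': array([[307.5472,   0.    , 286.6892],
       [  0.    , 307.5472, 207.6952],
       [  0.    ,   0.    ,   1.    ]]), 'distortion': array([-0.0461,  0.    ,  0.    ,  0.    ,  0.    ]), 'T_tool_cam': array([[ 0.0005,  0.9537,  0.3008,  0.0764],
       [ 1.    , -0.0004, -0.0005, -0.0007],
       [-0.0004,  0.3008, -0.9537, -0.1176],
       [ 0.    ,  0.    ,  0.    ,  1.    ]])}
```

View pics/scene0.png

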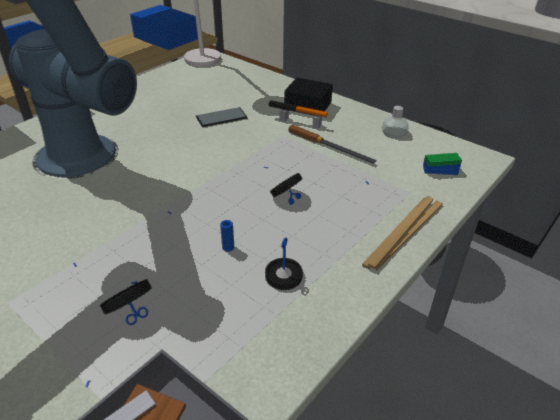

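View pics/top0.png

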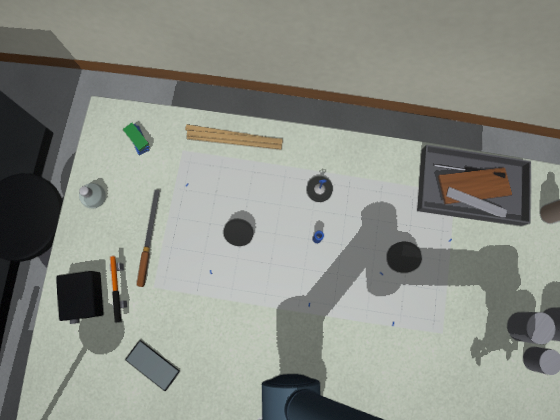

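View pics/wrist0.png

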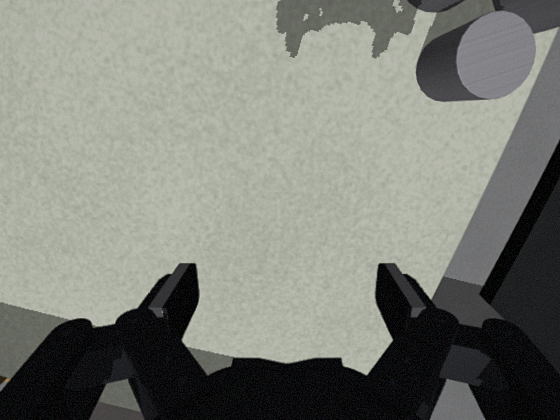

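```bash
python3 - <<'E'
import cv2
s=cv2.imread("pics/scene0.png");t=cv2.imread("pics/top0.png")
a=[cv2.resize(i,(400,300),interpolation=cv2.INTER_CUBIC) for i in (s[260:335,85:185],s[160:235,245:345],t[220:295,355:455],t[195:270,190:290])]
cv2.imwrite("pics/crop1.png",cv2.vconcat([cv2.hconcat(a[:2]),cv2.hconcat(a[2:])]))
E
```

```text
(no output)
```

View pics/crop1.png

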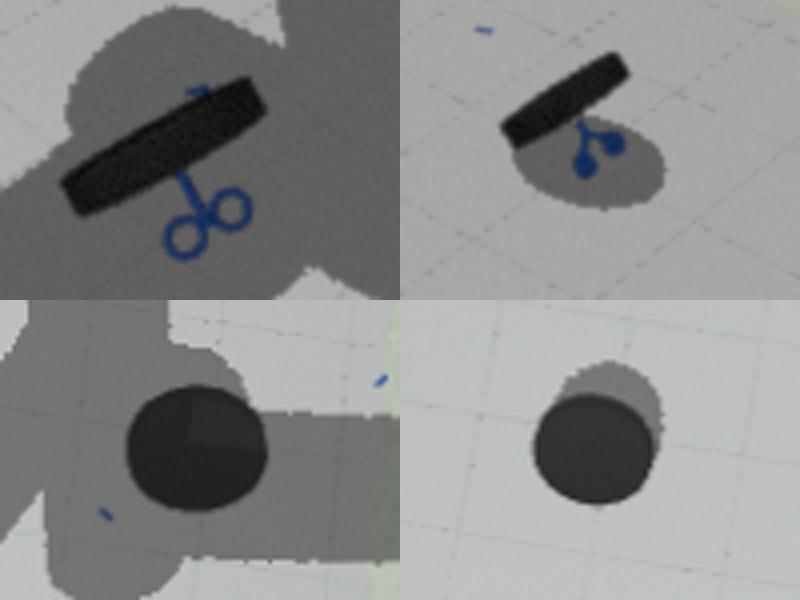

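```bash
cat > h.py <<'E'
from bench import bot, optics
import cv2, numpy as np
np.set_printoptions(precision=4,suppress=True)
def cam(n,o=None):
    i=optics.camera_info(n)
    if n=="wrist":
        T=np.eye(4);T[:3,:3]=o["eef_rot"];T[:3,3]=o["eef_pos"]
        W=T@i["T_tool_cam"]
    else: W=np.linalg.inv(i["camera_from_world"])
    return i["mtx"],i["distortion"],W
def ray(c,pts,z):
    K,D,W=c
    u=cv2.undistortPoints(np.array(pts,float).reshape(-1,1,2),K,D).reshape(-1,2)
    d=np.c_[u[:,0],-u[:,1],-np.ones(len(u))]@W[:3,:3].T
    p=W[:3,3]
    return p+d*((z-p[2])/d[:,2])[:,None]
def proj(c,P):
    K,D,W=c
    X=(np.atleast_2d(P)-W[:3,3])@W[:3,:3]
    return cv2.projectPoints(X*[1,-1,-1],np.zeros(3),np.zeros(3),K,D)[0].reshape(-1,2)
def shape(big,o,psi):
    """key points from origin-height geometry; psi=azimuth of +z"""
E
python3 - <<'E'
from h import *
s,t=cam("scene"),cam("top")
t0=cv2.imread("pics/top0.png")
for nm,px,zr,c in(("L",[(131.5,319.5),(143.5,312.5)],.0105,(404,257)),("S",[(291.3,201.5),(298.5,196)],.008,(238,232))):
    P=ray(s,px,zr);print(nm,P,"sep",np.linalg.norm(P[1]-P[0]),"perp az",np.degrees(np.arctan2(*(P[1]-P[0])[[1,0]]))-90)
    m=(t0.max(2)<70).astype(np.uint8)
    n,l,st,ce=cv2.connectedComponentsWithStats(m);k=l[c[1],c[0]]
    cn=max(cv2.findContours((l==k).astype(np.uint8),0,1)[0],key=cv2.contourArea)
    e=cv2.fitEllipse(cn);print(st[k],ce[k],e)
    C=ray(t,[ce[k]],.044)[0];print("centre",C,"az centre->rings",np.degrees(np.arctan2(*(P.mean(0)-C)[[1,0]])))
for n,px,z in(("tube",(317,234),.07),("third",(320,189),.015),("filetip",(157,190),.01),("fileend",(142,285),.02)):
    print(n,ray(t,[px],z))
E
```

```text
L [[ 0.6032 -0.2679  0.0105]
 [ 0.6071 -0.2422  0.0105]] sep 0.025952280485765974 perp az -8.5442721373838
[387 241  35  32 883] [403.6976 256.7826] ((403.7075500488281, 256.7687683105469), (30.835071563720703, 34.5334358215332), 88.20246124267578)
centre [ 0.5743 -0.251   0.044 ] az centre->rings -7.458610527284397
S [[0.6043 0.2186 0.008 ]
 [0.6041 0.2479 0.008 ]] sep 0.029278196548716454 perp az 0.5605915439126932
[224 219  29  27 625] [238.064  231.9216] ((238.0677490234375, 231.91917419433594), (26.075820922851562, 28.618616104125977), 105.64320373535156)
centre [0.576  0.2329 0.044 ] az centre->rings 0.6551972741738512
tube [[0.5993 0.0084 0.07  ]]
third [[0.7463 0.0128 0.015 ]]
filetip [[0.6713 0.5033 0.01  ]]
fileend [[0.3833 0.4868 0.02  ]]
```

Request:
play_rows([
  [0.033,0.022,0.004,0,0,0.98],
  [0.033,0.022,0.004,0,0,0.98],
  [0.033,0.022,0.004,0,0,0.98],
  [0.033,0.022,0.004,0,0,0.98],
  [0.033,0.022,0.004,0,0,0.98],
  [0.033,0.022,0.004,0,0,0.98],
  [0.033,0.022,0.004,0,0,0.98],
  [0.033,0.022,0.004,0,0,0.98],
  [0.033,0.022,0.004,0,0,0.98],
  [0.033,0.022,0.004,0,0,0.98],
  [0.033,0.022,0.004,0,0,0.98],
  [0.033,0.022,0.004,0,0,0.98],
  [0.033,0.022,0.004,0,0,0.98],
  [0.033,0.022,0.004,0,0,0.98],
], hand=-0.48, newtons=30)

```text
t: 1.55
eef_pos: [0.3953, -0.3893, 0.2784]
eef_rot: [[-0.134, 0.991, -0.012], [0.991, 0.134, 0.005], [0.006, -0.012, -1.0]]
ft_force: [-0.0, -0.2, 0.4]
opening: 0.0219
```

Request:
play_rows([
  [0.031,0.021,0.003,0,0,0.99],
  [0.031,0.021,0.003,0,0,0.99],
  [0.031,0.021,0.003,0,0,0.99],
  [0.031,0.021,0.003,0,0,0.99],
  [0.031,0.021,0.003,0,0,0.99],
  [0.031,0.021,0.003,0,0,0.99],
  [0.031,0.021,0.003,0,0,0.99],
  [0.031,0.021,0.003,0,0,0.99],
  [0.031,0.021,0.003,0,0,0.99],
  [0.031,0.021,0.003,0,0,0.99],
  [0.031,0.021,0.003,0,0,0.99],
  [0.031,0.021,0.003,0,0,0.99],
  [0.031,0.021,0.003,0,0,0.99],
  [0,0,0,0,0,0],
])

```text
t: 2.95
eef_pos: [0.6042, -0.2427, 0.2921]
eef_rot: [[-0.996, 0.09, -0.019], [0.09, 0.996, -0.01], [0.018, -0.011, -1.0]]
ft_force: [0.2, -0.6, -0.1]
opening: 0.0222
```

```bash
python3 - <<'E'
from h import *
o=bot.get_obs();i=optics.get_image("wrist");cv2.imwrite("pics/w1.png",i)
print(o["t"],o["eef_pos"],o["eef_rot"],o["q"],o["ft_force"])
np.savez("w1.npz",**{k:o[k] for k in("eef_pos","eef_rot")})
c=cam("wrist",o)
oL=np.array([.570,-.250,.0487]);h=np.array([np.cos(np.radians(-8)),np.sin(np.radians(-8)),0]);Z=np.array([0,0,1])
for k,p in dict(orig=oL,high=oL+.0502*h+.0195*Z,top=oL+.0366*h+.0341*Z,rest=oL-.023*h-.0487*Z).items(): print(k,proj(c,p))
E
```

```text
2.95 [ 0.6042 -0.2427  0.2921] [[-0.9958  0.0901 -0.019 ]
 [ 0.0903  0.9959 -0.0097]
 [ 0.018  -0.0114 -0.9998]] [-27.0263  32.165   26.5266  85.0767  -0.9917 -21.8439] [ 0.1933 -0.5839 -0.0692]
orig [[279.9392 154.4461]]
high [[277.4748 200.1177]]
top [[277.4482 191.609 ]]
rest [[281.9512 132.3926]]
```

View pics/w1.png

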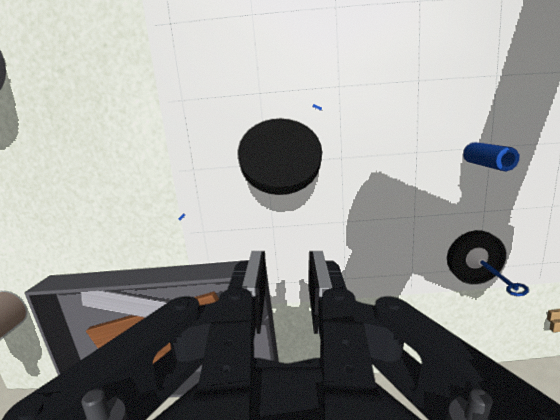

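```bash
python3 - <<'E'
from h import *
o=dict(np.load("w1.npz"));c=cam("wrist",o);i=cv2.imread("pics/w1.png")
m=(i.max(2)<60).astype(np.uint8);n,l,st,ce=cv2.connectedComponentsWithStats(m);k=l[150,280]
ct=max(cv2.findContours((l==k).astype(np.uint8),0,1)[0],key=cv2.contourArea)
print(st[k],ce[k],cv2.fitEllipse(ct))
s=i[st[k][1]-2:st[k][1]+st[k][3]+3,280].max(1);print(s)
# predicted silhouette extremes
for az in(-8,):
  h=np.array([np.cos(np.radians(az)),np.sin(np.radians(az)),0]);Z=np.array([0,0,1]);y=np.cross(Z,h)
  oL=np.array([.570,-.250,.0487]);a=.682*h-.731*Z;r=.731*h+.682*Z
  f=np.linspace(0,2*np.pi,73)[:,None]
  for b in(0,.02):
    P=proj(c,oL+b*a+.05*(np.cos(f)*r+np.sin(f)*y));print(b,P.min(0),P.max(0))
t=cam("top");print(ray(t,[(420,210),(420,215),(427,147),(528,222)],.05))
print(ray(c,[(27,292),(262,264),(275,360)],.05))
E
```

```text
[ 238  119   84   76 4990] [279.6607 156.1477] ((279.6612548828125, 156.164794921875), (75.12762451171875, 82.6305160522461), 89.26339721679688)
[207 111  39  33  30  37  34  33  38  34  38  38  37  36  36  33  32  34
  33  34  38  36  38  35  37  42  27  33  44  34  34  36  38  35  26  30
  36  37  35  35  34  36  29  31  39  41  39  32  28  40  39  37  35  37
  36  37  36  34  27  37  35  34  33  37  28  36  33  36  36  39  24  18
  24  18   9  22  25  48 134 144 138]
0 [237.0573 121.7827] [322.555  191.6174]
0.02 [238.9818 132.4052] [320.4617 200.1528]
[[ 0.7179 -0.2856  0.05  ]
 [ 0.7028 -0.2868  0.05  ]
 [ 0.9178 -0.2931  0.05  ]
 [ 0.7309 -0.6228  0.05  ]]
[[ 0.7269 -0.6234  0.05  ]
 [ 0.7082 -0.2867  0.05  ]
 [ 0.8636 -0.2855  0.05  ]]
```

Request:
play_rows([
  [0.03,-0.012,0,0.1,-0.19,-0.5],
  [0.03,-0.012,0,0,0,0],
  [0.015,-0.012,0,0,0,0],
  [0,0,0,0,0,0],
  [0,0,-0.05,0,0,0],
  [0,0,-0.05,0,0,0],
  [0,0,-0.05,0,0,0],
  [0,0,-0.05,0,0,0],
  [0,0,-0.05,0,0,0],
  [0,0,-0.05,0,0,0],
  [0,0,-0.03,0,0,0],
  [0,0,0,0,0,0],
])

```text
t: 4.2
eef_pos: [0.6294, -0.2663, 0.1217]
eef_rot: [[-0.986, 0.168, -0.007], [0.168, 0.986, -0.001], [0.007, -0.002, -1.0]]
ft_force: [-0.3, -0.3, 0.8]
opening: 0.0222
```

```bash
python3 - <<'E'
from h import *
o=bot.get_obs();i=optics.get_image("wrist");s=optics.get_image("scene")
print(o["t"],o["eef_pos"],o["eef_rot"],o["ft_force"],o["q"])
cv2.imwrite("pics/w2.png",cv2.vconcat([cv2.resize(i,(400,300)),cv2.resize(s[220:340,60:220],(400,300))]))
E
```

```text
4.2 [ 0.6294 -0.2663  0.1217] [[-0.9857  0.1683 -0.0068]
 [ 0.1683  0.9857 -0.0007]
 [ 0.0066 -0.0018 -1.    ]] [-0.3178 -0.329   0.7667] [-28.159   38.1067  11.6239  63.842   -0.2184 -18.4675]
```

View pics/w2.png

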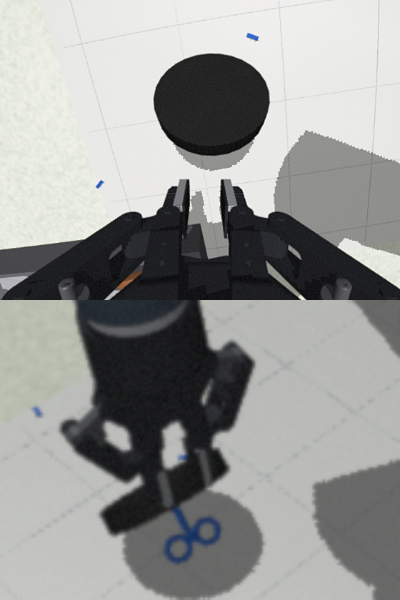

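Request:
play_rows([
  [0.02,0.008,0,0,0,0.3],
  [0.018,0.008,0,0,0,0],
  [0,0,0,0,0,0],
])

```text
t: 4.6
eef_pos: [0.6534, -0.2596, 0.1289]
eef_rot: [[-0.991, 0.137, 0.003], [0.137, 0.991, -0.005], [-0.004, -0.005, -1.0]]
ft_force: [0.5, -0.0, -1.0]
opening: 0.022
```

Request:
play_rows([
  [0,-0.002,-0.03,0,0,0],
  [0,0,-0.03,0,0,0],
  [0,0,-0.03,0,0,0],
  [0,0,0,0,0,0],
  [0,0,0,0,0,0],
])

```text
t: 5.1
eef_pos: [0.6589, -0.2611, 0.0879]
eef_rot: [[-0.991, 0.134, 0.012], [0.134, 0.991, -0.011], [-0.014, -0.009, -1.0]]
ft_force: [0.4, 0.3, 0.2]
opening: 0.0223
```

```bash
python3 - <<'E'
from h import *
o=bot.get_obs();i=optics.get_image("wrist");s=optics.get_image("scene")
print(o["t"],o["eef_pos"],o["eef_rot"],o["ft_force"],o["q"])
cv2.imwrite("pics/w3.png",cv2.vconcat([cv2.resize(i,(400,300)),cv2.resize(s[220:340,60:220],(400,300))]))
E
```

```text
5.1 [ 0.6589 -0.2611  0.0879] [[-0.9909  0.1342  0.0123]
 [ 0.1341  0.9909 -0.0106]
 [-0.0137 -0.0089 -0.9999]] [0.4151 0.2823 0.1657] [-26.6461  41.2824  12.2998  60.1121  -0.2275 -18.9366]
```

View pics/w3.png

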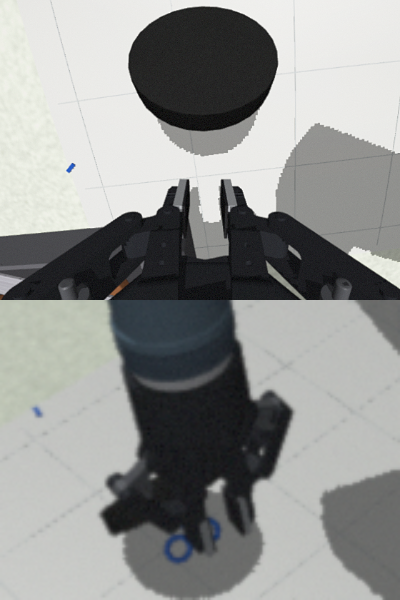

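Request:
play_rows([
  [0,0,-0.009,0.1,0.12,0],
  [-0.01,0.001,-0.009,0,0,0],
  [-0.01,0.001,0,0,0,0],
  [-0.01,0.001,0,0,0,0],
  [0,0,0,0,0,0],
])

```text
t: 5.7
eef_pos: [0.6435, -0.2602, 0.0805]
eef_rot: [[-0.991, 0.135, 0.002], [0.135, 0.991, -0.001], [-0.002, -0.001, -1.0]]
ft_force: [0.3, -0.2, 0.5]
opening: 0.0222
```

```bash
python3 - <<'E'
from h import *
o=bot.get_obs();i=optics.get_image("wrist");s=optics.get_image("scene")
print(o["t"],o["eef_pos"],o["eef_rot"][:,2],o["ft_force"])
cv2.imwrite("pics/w4.png",cv2.vconcat([cv2.resize(i,(400,300)),cv2.resize(s[220:340,60:220],(400,300))]))
E
```

```text
5.7 [ 0.6435 -0.2602  0.0805] [ 0.002  -0.0013 -1.    ] [ 0.2921 -0.2114  0.5395]
```

View pics/w4.png

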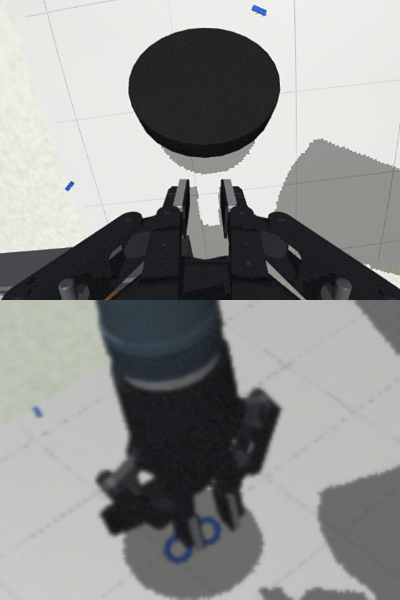

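Request:
play_rows([
  [-0.006,0.001,0,0,0,0],
  [-0.006,0.001,0,0,0,0],
  [-0.006,0.001,0,0,0,0],
  [-0.006,0.001,0,0,0,0],
  [-0.006,0.001,0,0,0,0],
  [0,0,0,0,0,0],
])

```text
t: 6.4
eef_pos: [0.6282, -0.2576, 0.0811]
eef_rot: [[-0.991, 0.134, 0.004], [0.134, 0.991, -0.002], [-0.004, -0.001, -1.0]]
ft_force: [-0.3, -0.3, -0.3]
opening: 0.0222
```

```bash
cat > look.py <<'E'
import sys
from h import *
o=bot.get_obs();i=optics.get_image("wrist");s=optics.get_image("scene")
print(o["t"],o["eef_pos"],o["eef_rot"][:,2],"yaw",np.degrees(np.arctan2(o["eef_rot"][1,0],o["eef_rot"][0,0])),o["ft_force"],o["q"])
x,y=int(sys.argv[2]),int(sys.argv[3])
cv2.imwrite(f"pics/{sys.argv[1]}.png",cv2.vconcat([cv2.resize(i,(400,300)),cv2.resize(s[y:y+120,x:x+160],(400,300))]))
E
python3 look.py w5 60 220
```

```text
6.4 [ 0.6282 -0.2576  0.0811] [ 0.0036 -0.0019 -1.    ] yaw 172.29268000996578 [-0.284  -0.2768 -0.3408] [-27.6423  38.6801   6.384   57.4704  -0.0032 -19.9348]
```

View pics/w5.png

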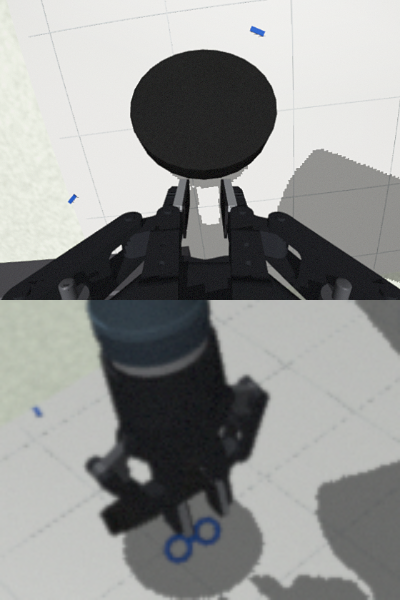

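Request:
play_rows([
  [-0.007,0.001,0.003,0,0,0],
  [-0.01,0.0014,0.008,0,0,0],
  [-0.01,0.0014,0.008,0,0,0],
  [-0.01,0.0014,0.008,0,0,0],
  [-0.01,0.0014,0.008,0,0,0],
  [-0.01,0.0014,0.006,0,0,0],
  [0,0,0,0,0,0],
])

```text
t: 7.2
eef_pos: [0.5983, -0.2537, 0.1044]
eef_rot: [[-0.991, 0.134, 0.006], [0.134, 0.991, -0.003], [-0.006, -0.002, -1.0]]
ft_force: [-0.4, -0.7, 0.0]
opening: 0.0221
```

```bash
python3 look.py w6 60 220
```

```text
7.2 [ 0.5983 -0.2537  0.1044] [ 0.0058 -0.0031 -1.    ] yaw 172.29709052078823 [-0.4061 -0.7034  0.0101] [-28.5712  34.3001   2.1136  57.4387   0.0048 -20.8679]
```

View pics/w6.png

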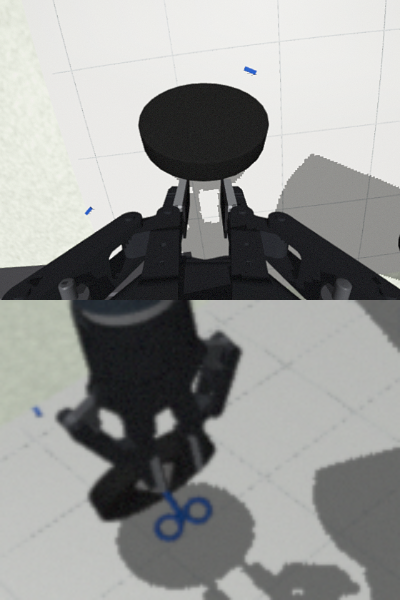

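Request:
play_rows([
  [-0.01,0.0014,0.005,0,0,0],
  [-0.01,0.0014,0.005,0,0,0],
  [-0.01,0.0014,0.004,0,0,0],
  [-0.01,0.0014,0.0035,0,0,0],
  [-0.01,0.0014,0.003,0,0,0],
  [-0.01,0.0014,0.002,0,0,0],
  [0,0,0,0,0,0],
])

```text
t: 8.0
eef_pos: [0.5656, -0.2488, 0.1155]
eef_rot: [[-0.991, 0.134, 0.004], [0.134, 0.991, -0.002], [-0.005, -0.002, -1.0]]
ft_force: [-0.3, -0.2, -0.2]
opening: 0.0221
```

```bash
python3 look.py w7 60 220
```

```text
8.0 [ 0.5656 -0.2488  0.1155] [ 0.0044 -0.0024 -1.    ] yaw 172.31239350801124 [-0.2902 -0.1959 -0.1946] [-29.628   30.4092  -2.8958  56.4075   0.0085 -21.9401]
```

View pics/w7.png

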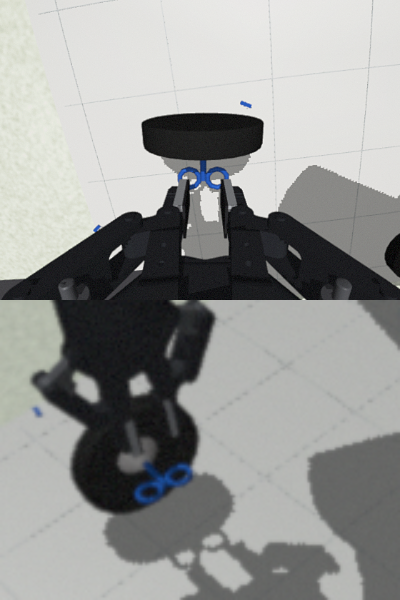

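Request:
play_rows([
  [-0.008,0.001,0.004,0,0,0],
  [-0.008,0.001,0.003,0,0,0],
  [-0.008,0.001,0,0,0,0],
  [0,0,0,0,0,0],
])

```text
t: 8.5
eef_pos: [0.5537, -0.2474, 0.119]
eef_rot: [[-0.991, 0.133, 0.005], [0.133, 0.991, -0.003], [-0.005, -0.002, -1.0]]
ft_force: [0.3, -0.7, 0.1]
opening: 0.0224
```

```bash
python3 look.py w8 60 220
```

```text
8.5 [ 0.5537 -0.2474  0.119 ] [ 0.0051 -0.0026 -1.    ] yaw 172.33749295196645 [ 0.2744 -0.6829  0.1006] [-30.0785  28.9844  -4.7375  55.9509   0.02   -22.4156]
```

View pics/w8.png

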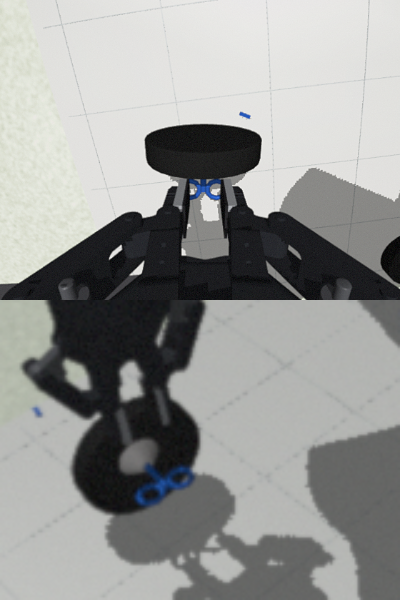

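```bash
python3 - <<'E'
from h import *
s=cam("scene");o=bot.get_obs();T=o["eef_rot"];p=o["eef_pos"]
for z in(.025,.012):
  for x in (-.011,.011):
    P=[p+T@np.array([x,y,z]) for y in(-.011,-.025,.011,.025)]
    print(z,x,((proj(s,P)-[60,220])*2.5).round(0).tolist(),P[0])
w=cam("wrist",o)
for z in(.025,.012):print(z,(proj(w,[p+T@np.array([x,y,z]) for y in(-.011,.011) for x in(-.011,.011)])/1.4).round().tolist())
E
```

```text
0.025 -0.011 [[135.0, 143.0], [117.0, 152.0], [161.0, 128.0], [178.0, 120.0]] [ 0.5638 -0.26    0.0941]
0.025 0.011 [[120.0, 127.0], [103.0, 136.0], [147.0, 113.0], [163.0, 104.0]] [ 0.542  -0.2571  0.094 ]
0.012 -0.011 [[131.0, 130.0], [114.0, 140.0], [158.0, 116.0], [175.0, 107.0]] [ 0.5637 -0.26    0.1071]
0.012 0.011 [[117.0, 115.0], [100.0, 124.0], [143.0, 101.0], [160.0, 92.0]] [ 0.5419 -0.257   0.107 ]
0.025 [[189.0, 204.0], [189.0, 177.0], [219.0, 204.0], [220.0, 177.0]]
0.012 [[188.0, 215.0], [187.0, 186.0], [220.0, 215.0], [221.0, 186.0]]
```

```bash
python3 - <<'E'
from h import *
i=optics.get_image("wrist");s=optics.get_image("scene")
cv2.imwrite("pics/z8.png",cv2.hconcat([cv2.resize(s[245:310,75:155],(400,325),interpolation=cv2.INTER_CUBIC),cv2.resize(i[160:290,180:340],(400,325),interpolation=cv2.INTER_CUBIC)]))
E
```

```text
(no output)
```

View pics/z8.png

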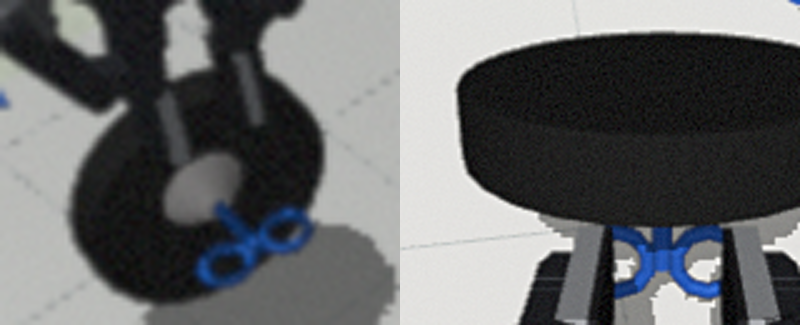

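Request:
play_rows([
  [-0.008,0.001,0.003,0,0,0],
  [-0.008,0.001,0.001,0,0,0],
  [-0.008,0.001,0,0,0,0],
  [-0.008,0.001,0,0,0,0],
  [0,0,0,0,0,0],
])

```text
t: 9.2
eef_pos: [0.5371, -0.2453, 0.121]
eef_rot: [[-0.991, 0.133, 0.005], [0.133, 0.991, -0.003], [-0.006, -0.002, -1.0]]
ft_force: [0.4, -0.4, -0.3]
opening: 0.0222
```

```bash
python3 look.py w9 60 220
```

```text
9.2 [ 0.5371 -0.2453  0.121 ] [ 0.0055 -0.0027 -1.    ] yaw 172.35933343717852 [ 0.3838 -0.3937 -0.2834] [-30.7176  27.1645  -7.4185  55.0672   0.0246 -23.0766]
```

View pics/w9.png

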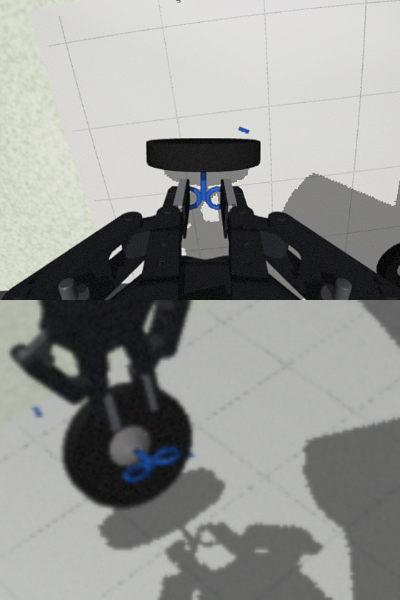

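Request:
play_rows([
  [-0.008,0.001,0.001,0,0,0],
  [-0.008,0.001,0,0,0,0],
  [-0.008,0.001,0,0,0,0],
  [0,0,0,0,0,0],
  [0,0,0,0,0,0],
])

```text
t: 9.8
eef_pos: [0.5246, -0.2439, 0.1216]
eef_rot: [[-0.991, 0.133, 0.006], [0.133, 0.991, -0.003], [-0.006, -0.002, -1.0]]
ft_force: [-0.2, 0.8, -0.6]
opening: 0.0223
```

```bash
python3 look.py w10 60 220
```

```text
9.8 [ 0.5246 -0.2439  0.1216] [ 0.0061 -0.003  -1.    ] yaw 172.36326242303045 [-0.1947  0.7822 -0.6419] [-31.2332  25.8505  -9.4587  54.3003   0.0346 -23.596 ]
```

View pics/w10.png

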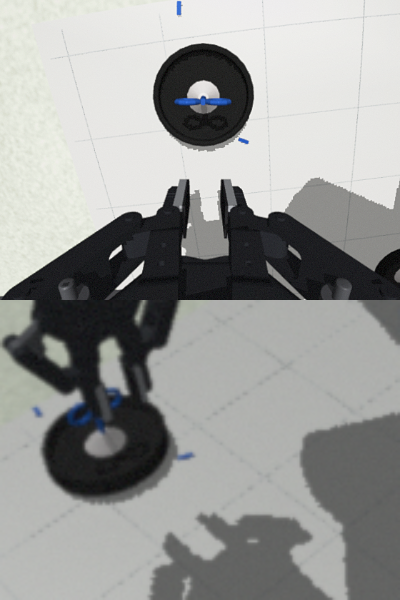

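Request:
play_rows([
  [0,0,0.04,0,0,0],
  [0,0,0.06,0,0,0],
  [0,0,0.06,0,0,0],
  [0,0,0.06,0,0,0],
  [0,0,0.06,0,0,0],
  [0.01,0.06,0.02,0,0,0.1],
  [0.01,0.06,0.01,0,0,0.1],
  [0.01,0.06,0,0,0,0.1],
  [0.01,0.06,0,0,0,0.1],
  [0.01,0.06,0,0,0,0.1],
  [0.01,0.06,0,0,0,0.1],
  [0.01,0.06,0,0,0,0.1],
  [0.01,0.06,0,0,0,0.1],
  [0.01,0.06,0,0,0,0.1],
  [0.01,0.06,0,0,0,0.1],
  [0.01,0.06,0,0,0,0.1],
  [0.01,0.06,0,0,0,0.1],
  [0.01,0.06,0,0,0,0.1],
  [0.01,0.06,0,0,0,0.1],
])

```text
t: 11.8
eef_pos: [0.5972, 0.1898, 0.2835]
eef_rot: [[-1.0, -0.006, 0.012], [-0.006, 1.0, -0.003], [-0.012, -0.003, -1.0]]
ft_force: [-0.1, 0.2, -0.5]
opening: 0.022
```

Request:
play_rows([
  [0,0.04,0,0.03,0.12,0.05],
  [0,0.03,0,0,0,0],
  [0,0,0,0,0,0],
  [0,0,0,0,0,0],
])

```text
t: 12.2
eef_pos: [0.5974, 0.2303, 0.2825]
eef_rot: [[-1.0, -0.016, 0.0], [-0.016, 1.0, 0.001], [-0.0, 0.001, -1.0]]
ft_force: [-0.0, -0.5, 1.1]
opening: 0.0224
```

```bash
python3 look.py w11 60 220; python3 - <<'E'
from h import *
o=bot.get_obs();i=optics.get_image("wrist");cv2.imwrite("pics/s1.png",i);c=cam("wrist",o)
s=optics.get_image("scene");cv2.imwrite("pics/s1s.png",s)
m=(i.max(2)<60).astype(np.uint8);n,l,st,ce=cv2.connectedComponentsWithStats(m)
for k in range(1,n):
  if st[k][4]>800: print(st[k],ce[k])
az=.6
h=np.array([np.cos(np.radians(az)),np.sin(np.radians(az)),0]);Z=np.array([0,0,1]);y=np.cross(Z,h)
a=.695*h-.719*Z;r=.719*h+.695*Z
oS=np.array([.570,.233,.044*.695+.018*.719])
f=np.linspace(0,2*np.pi,73)[:,None]
for b in(0,.018):
    P=proj(c,oS+b*a+.044*(np.cos(f)*r+np.sin(f)*y));print(b,P.min(0),P.max(0))
E
```

```text
12.2 [0.5974 0.2303 0.2825] [ 0.0001  0.0006 -1.    ] yaw -179.0645216093268 [-0.0177 -0.4628  1.0811] [15.3892 29.7312 21.085  81.3389  0.0337 14.4538]
[ 255  126   74   67 3963] [291.3891 158.8539]
[ 109  247   58   52 1852] [138.1679 271.8731]
[    2   252   558   168 45201] [283.7379 366.1887]
0 [251.2516 127.0745] [327.3499 189.4636]
0.018 [252.7193 136.6495] [325.5357 197.3304]
```

View pics/s1.png

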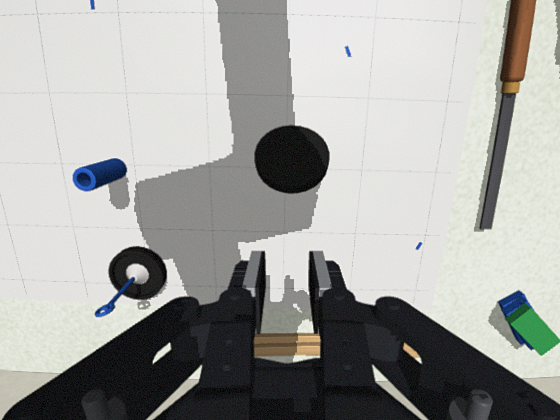

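View pics/s1s.png

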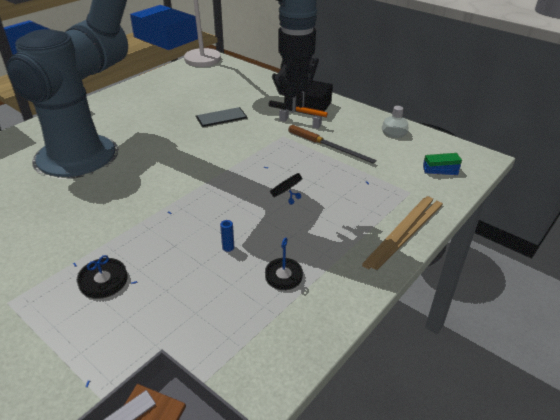

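```bash
python3 - <<'E'
from h import *
i=cv2.imread("pics/s1.png");s=cv2.imread("pics/s1s.png")
m=(i.max(2)<60).astype(np.uint8);n,l,st,ce=cv2.connectedComponentsWithStats(m);k=l[158,290]
ct=max(cv2.findContours((l==k).astype(np.uint8),0,1)[0],key=cv2.contourArea);print(cv2.fitEllipse(ct))
a=cv2.resize(i[115:205,242:342],(400,360),interpolation=cv2.INTER_CUBIC)
b=cv2.resize(s[165:210,262:312],(400,360),interpolation=cv2.INTER_CUBIC)
a=np.clip(a.astype(float)*2.5,0,255).astype(np.uint8)
cv2.imwrite("pics/z11.png",cv2.hconcat([a,b]))
E
```

```text
((291.39056396484375, 158.8743896484375), (66.69725036621094, 73.71175384521484), 90.69255828857422)
```

View pics/z11.png

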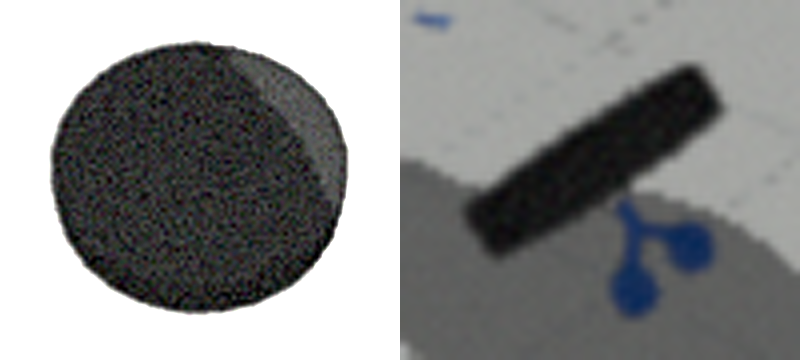

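Request:
play_rows([
  [0.034,0.005,0,0,0,0.2],
  [0.034,0.005,0,0,0,0],
  [0.034,0.004,0,0,0,0],
  [0,0,0,0,0,0],
  [0,0,0,0,0,0],
  [0,0,-0.04,0,0,0],
  [0,0,-0.05,0,0,0],
  [0,0,-0.05,0,0,0],
  [0,0,-0.05,0,0,0],
  [0,0,-0.05,0,0,0],
  [0,0,-0.04,0,0,0],
  [0,0,-0.02,0,0,0],
  [0,0,0,0,0,0],
  [0,0,0,0,0,0],
])

```text
t: 13.8
eef_pos: [0.6435, 0.2282, 0.1346]
eef_rot: [[-1.0, -0.027, 0.004], [-0.027, 1.0, 0.001], [-0.005, 0.001, -1.0]]
ft_force: [0.5, 1.0, 0.6]
opening: 0.0223
```

```bash
python3 look.py w12 220 130
```

```text
13.8 [0.6435 0.2282 0.1346] [ 0.0045  0.0012 -1.    ] yaw -178.46519639653363 [0.514  0.9507 0.5929] [14.2068 37.0752 11.7119 64.3704  0.0032 12.6719]
```

View pics/w12.png

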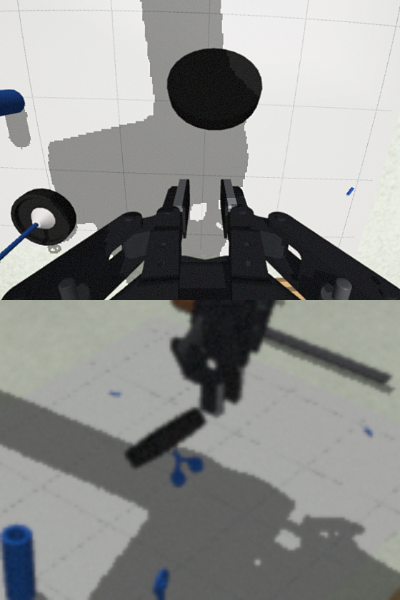

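Request:
play_rows([
  [0.004,0.012,0,0,0.05,0],
  [0.004,0.008,0,0,0,0],
  [0,0,0,0,0,0],
  [0,0,-0.04,0,0,0],
  [0,0,-0.04,0,0,0],
  [0,0,-0.03,0,0,0],
  [0,0,0,0,0,0],
  [0,0,0,0,0,0],
])

```text
t: 14.7
eef_pos: [0.6534, 0.2417, 0.0847]
eef_rot: [[-1.0, -0.028, 0.012], [-0.028, 1.0, 0.005], [-0.012, 0.004, -1.0]]
ft_force: [0.9, -0.3, 0.5]
opening: 0.022
```

```bash
python3 look.py w13 220 130
```

```text
14.7 [0.6534 0.2417 0.0847] [ 0.0121  0.0047 -0.9999] yaw -178.38918604618073 [ 0.9115 -0.3208  0.5178] [15.0562 40.1187  9.6244 58.7651  0.0777 13.4444]
```

View pics/w13.png

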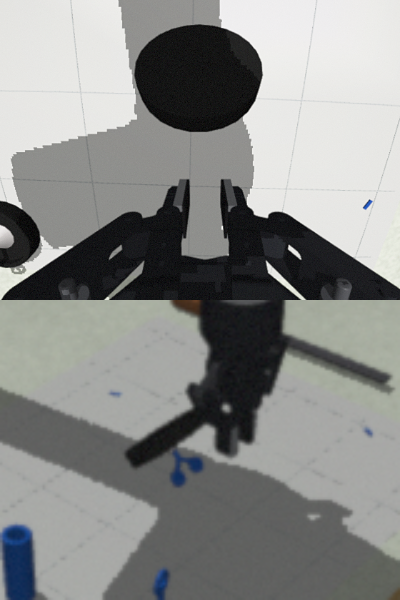

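Request:
play_rows([
  [0,-0.005,-0.01,-0.05,0.12,0],
  [-0.01,-0.005,-0.01,0,0,0],
  [-0.01,0,-0.004,0,0,0],
  [-0.01,0,0,0,0,0],
  [0,0,0,0,0,0],
])

```text
t: 15.3
eef_pos: [0.6386, 0.2365, 0.0746]
eef_rot: [[-1.0, -0.028, 0.003], [-0.028, 1.0, 0.0], [-0.003, 0.0, -1.0]]
ft_force: [0.1, 0.1, -1.0]
opening: 0.0225
```

```bash
python3 look.py w14 220 130
```

```text
15.3 [0.6386 0.2365 0.0746] [ 0.0031  0.0003 -1.    ] yaw -178.40705157887152 [ 0.0896  0.0691 -0.9506] [14.9955 39.2523  6.4199 56.9941 -0.0277 13.4025]
```

View pics/w14.png

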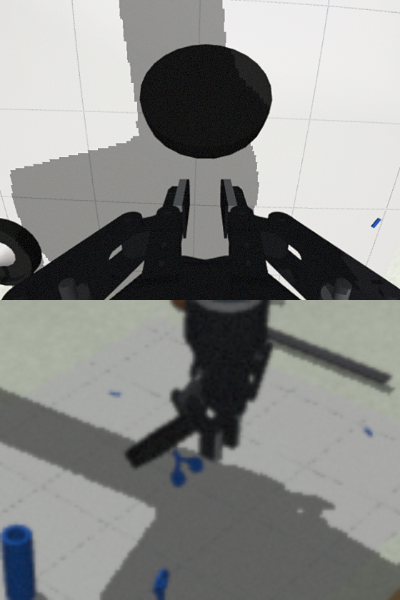

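Request:
play_rows([
  [-0.009,0,0,0,0,0],
  [-0.009,0,0,0,0,0],
  [-0.009,-0.0003,0,0,0,0],
  [-0.008,-0.0003,0.004,0,0,0],
  [-0.01,-0.0003,0.008,0,0,0],
  [-0.01,-0.0003,0.008,0,0,0],
  [-0.01,-0.0003,0.008,0,0,0],
  [-0.01,-0.0003,0.008,0,0,0],
  [0,0,0,0,0,0],
])

```text
t: 16.3
eef_pos: [0.5994, 0.2359, 0.0958]
eef_rot: [[-1.0, -0.028, 0.007], [-0.028, 1.0, 0.001], [-0.007, 0.001, -1.0]]
ft_force: [0.7, 0.1, -0.5]
opening: 0.022
```

```bash
python3 look.py w15 200 120
```

```text
16.3 [0.5994 0.2359 0.0958] [ 0.0066  0.0012 -1.    ] yaw -178.39537746230232 [ 0.7244  0.118  -0.4629] [15.865  34.0577  0.3136 55.8737 -0.0399 14.2601]
```

View pics/w15.png

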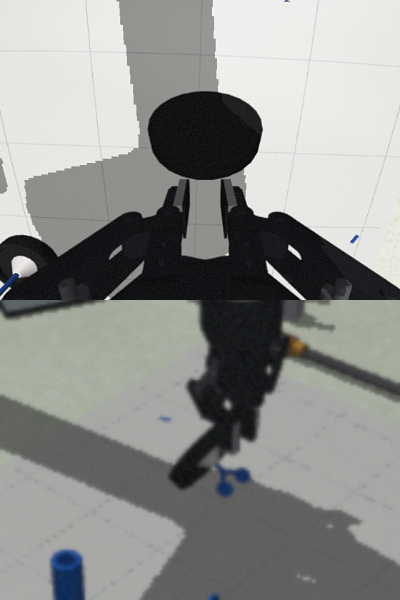

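Request:
play_rows([
  [-0.01,-0.0003,0.004,0,0,0],
  [-0.01,-0.0003,0.004,0,0,0],
  [-0.01,-0.0003,0.003,0,0,0],
  [-0.01,-0.0003,0.003,0,0,0],
  [-0.01,-0.0003,0.003,0,0,0],
  [-0.008,-0.0003,0.003,0,0,0],
  [0,0,0,0,0,0],
])

```text
t: 17.1
eef_pos: [0.5677, 0.2347, 0.1053]
eef_rot: [[-1.0, -0.028, 0.005], [-0.028, 1.0, 0.001], [-0.005, 0.001, -1.0]]
ft_force: [0.4, -0.3, -0.3]
opening: 0.0221
```

```bash
python3 look.py w16 200 120
```

```text
17.1 [0.5677 0.2347 0.1053] [ 0.0049  0.0007 -1.    ] yaw -178.4126025332531 [ 0.4389 -0.2705 -0.3192] [16.5651 30.4938 -4.3797 54.8471 -0.0427 14.9775]
```

View pics/w16.png

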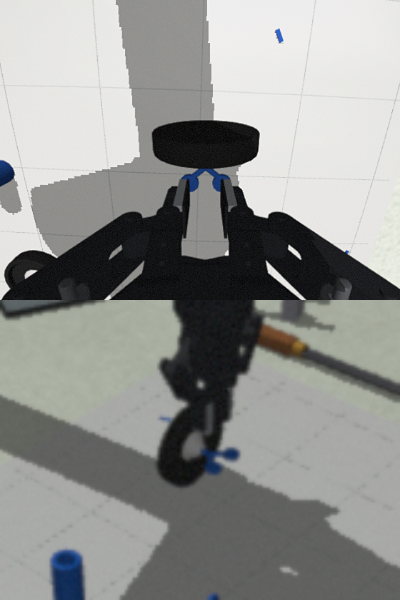

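Request:
play_rows([
  [-0.008,0,0.003,0,0,0],
  [-0.008,0,0.003,0,0,0],
  [-0.008,0,0.001,0,0,0],
  [-0.008,0,0.001,0,0,0],
  [-0.008,0,0,0,0,0],
  [-0.008,0,0,0,0,0],
  [0,0,0,0,0,0],
])

```text
t: 17.9
eef_pos: [0.5424, 0.2346, 0.1093]
eef_rot: [[-1.0, -0.027, 0.005], [-0.027, 1.0, 0.001], [-0.005, 0.001, -1.0]]
ft_force: [0.2, -0.4, 0.3]
opening: 0.0223
```

```bash
python3 look.py w17 200 120
```

```text
17.9 [0.5424 0.2346 0.1093] [ 0.0053  0.0007 -1.    ] yaw -178.43178836757085 [ 0.197  -0.4475  0.3323] [17.2686 27.821  -8.226  53.6499 -0.0506 15.7002]
```

View pics/w17.png

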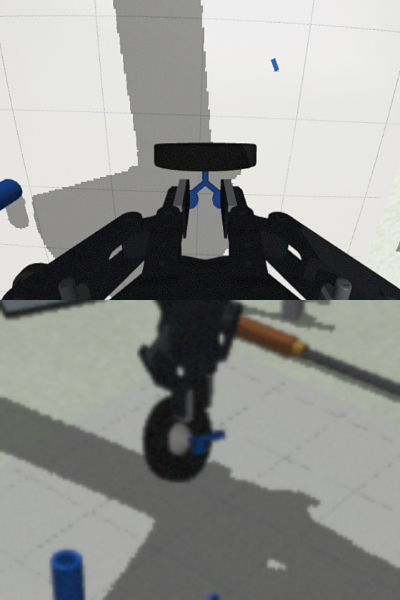

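Request:
play_rows([
  [-0.008,0,0.001,0,0,0],
  [-0.008,0,0,0,0,0],
  [-0.008,0,0,0,0,0],
  [0,0,0,0,0,0],
  [0,0,0,0,0,0],
  [0,0,0,0,0,0],
])

```text
t: 18.6
eef_pos: [0.5302, 0.2346, 0.1099]
eef_rot: [[-1.0, -0.027, 0.006], [-0.027, 1.0, 0.001], [-0.006, 0.001, -1.0]]
ft_force: [0.2, -0.8, 0.0]
opening: 0.0223
```

```bash
python3 look.py w18 200 120
```

```text
18.6 [0.5302 0.2346 0.1099] [ 0.0062  0.0009 -1.    ] yaw -178.45016643912152 [ 0.2464 -0.7652  0.0039] [ 17.6319  26.5931 -10.1576  52.8973  -0.0576  16.0818]
```

View pics/w18.png

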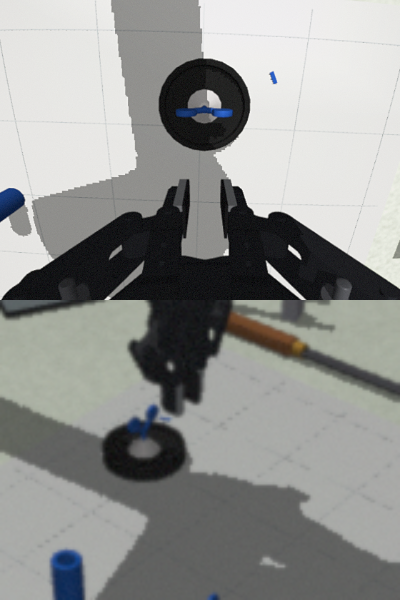

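Both are standing now. I'll retreat upward and take the final views.

Request:
play_rows([
  [0,0,0.03,0,0,0],
  [0,0,0.06,0,0,0],
  [0,0,0.06,0,0,0],
  [0,0,0.06,0,0,0],
  [0,0,0.06,0,0,0],
  [0,0,0.04,0,0,0],
  [0,0,0,0,0,0],
  [0,0,0,0,0,0],
  [0,0,0,0,0,0],
  [0,0,0,0,0,0],
  [0,0,0,0,0,0],
])

```text
t: 19.8
eef_pos: [0.5274, 0.2332, 0.2651]
eef_rot: [[-1.0, -0.026, -0.002], [-0.026, 1.0, -0.002], [0.002, -0.002, -1.0]]
ft_force: [0.0, -0.2, 0.1]
opening: 0.0222
```

```bash
python3 - <<'E'
from h import *
s=optics.get_image("scene");t=optics.get_image("top");t0=cv2.imread("pics/top0.png")
cv2.imwrite("pics/fin.png",cv2.vconcat([cv2.resize(s,(400,300)),cv2.resize(t,(400,300))]))
c=cam("top");o=bot.get_obs();print(o["t"],o["eef_pos"],o["ft_force"])
# third base / tube / file before-after difference
for n,(x0,x1,y0,y1) in dict(third=(300,340,168,205),tube=(308,328,224,246),file=(132,163,185,290)).items():
    print(n,np.abs(t[y0:y1,x0:x1].astype(int)-t0[y0:y1,x0:x1]).mean().round(1))
m=(t.max(2)<70).astype(np.uint8);n,l,st,ce=cv2.connectedComponentsWithStats(m)
for k in range(1,n):
  if 200<st[k][4]<2000: print(st[k],ray(c,[ce[k]],.02))
E
```

```text
19.9 [0.5275 0.2332 0.2653] [-0.0261  0.8858  0.1292]
third 14.5
tube 26.6
file 20.5
[  0  53  80  16 676] [[1.0543 1.0073 0.02  ]]
[418 146   8  64 247] [[ 0.8282 -0.2915  0.02  ]]
[442 150  88  71 802] [[ 0.8675 -0.5684  0.02  ]]
[307 177  25  25 358] [[0.7435 0.0164 0.02  ]]
[377 277  33  33 769] [[ 0.4679 -0.2354  0.02  ]]
[113 291   9  31 206] [[0.311  0.5491 0.02  ]]
[508 312  27  20 325] [[ 0.4375 -0.6244  0.02  ]]
[523 347  25  20 279] [[ 0.3423 -0.6763  0.02  ]]
```

View pics/fin.png

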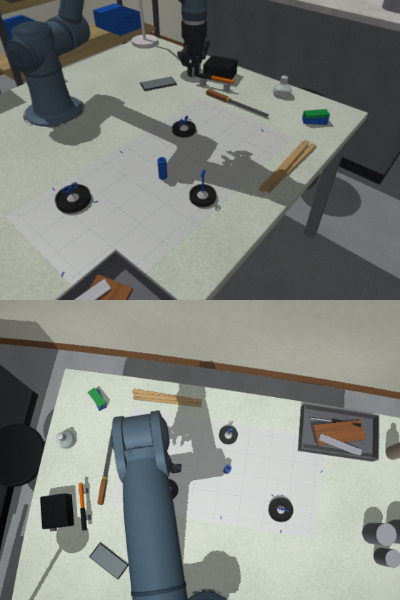

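```bash
python3 -c "
from bench import bot
print(bot.sign_off())"
```

```text
the job is handed in; nothing more can be done
None
```

Both fallen bases are standing flat on their undersides again. I tipped the large one first, then the small one, with the two fingertips 22 mm apart against the raised rubber edge. I handed the job in at about 20 s, with the gripper raised clear.

- **Large base:** the top camera puts it at about (0.468, -0.235). It rolled forward over its edge, so its centre is about 10 cm nearer the robot than where it lay.
- **Small base:** the scene and wrist views show it flat near x 0.48, y 0.23, about 9 cm nearer the robot. The arm hid most of it from the top camera, so I have no exact position.
- **Wax:** none of the pictures shows the fingers on the wax, and they were kept outside the wax's swing. The wrist force readings I saw stayed near 1 N, which is about the noise level.
- **Third base, tube and file:** they look unmoved in the final pictures, and I never brought the gripper near them. A before-and-after pixel comparison of those three patches did show differences (mean 14 to 27 grey levels). I put that down to the arm and its shadow moving, but I did not confirm it.

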